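Set the cam hold-down at the hinge end of a cupboard door

TASK

The oak cupboard door on the bench lies under two cam hold-down clamps, both slack with their levers flipped up; pin down the end that has the brass hinge, using the clamp straight across the door from that hinge. With its lever still up, turn its black adjusting nut clockwise until the nut's bar lies in line with the clamp's arm, then flip its lever down flat to lock it and let go. Leave the other clamp as it is.

Things in the scene. Friction and masses are not known exactly. Their poses are not given: they have to be found in the camera images.
- clamp_grip (a point): Grip point of the black adjusting nut of the clamp to be set, on its vertical axis, 80 mm above the bench. The grip is an upright bar 48 mm long, 12 thick, its top 14 mm above this point, its underside 18 mm below, on a neck 24 mm across. Axes turn with the nut: y along the bar, x across its thickness, z up. Below it runs the clamp's flat aluminium arm, 36 mm wide, top 50 mm above the bench.
- clamp_nut (a joint): Turn of that nut in rad, growing clockwise seen from above: 0 = bar square across the clamp's arm, 1.571 = bar in line with the arm (wanted). It starts between 0.1 and 0.75, can turn from -0.3 to 2.4, has light friction (0.05 N m) and stays where it is left.
- clamp_pivot (a point): Hinge of that clamp's steel cam lever, fixed 58 mm above the bench, 100 mm behind the nut's axis. Axes: x level along the arm to the nut, y along the hinge pin, z up. Lever: flat strip 120 mm long from here, 18 mm wide (outer 40 mm: 28), 8 thick. Closed it points along -x, upper face 66 mm above the bench, outer 80 mm over air; open it is swung up about the pin, leaning to -x.
- clamp_lever (a joint): Angle of that lever in rad: 0 = closed, flat and level, at its stop; it grows as the lever is raised. It starts open between 0.7 and 0.95 and stays where it is left. Pressing straight down on its upper face, 40 to 50 mm to the -x side of the hinge, swings it shut (friction 0.15 N m, about 4 N); pushed end-on at its tip it can jam.
- other_barend (a point): On the other clamp, of the same build, which is to be left alone: end of its nut's bar, 24 mm from that nut's axis and 80 mm above the bench.
- other_tip (a point): Tip of the other clamp's raised lever (to be left alone).
Not all that is in view belongs to the job. Leave any green look-alike of the part that bears clamp_grip alone.

How it is judged:
By the outcome, as a careful person would: the job done as asked, in the order asked, and still so for the second after the job is handed in, with the robot touching nothing.
It also fails if it takes over 40 s, if anything falls off the work surface, if the arm or the gripper's body presses on something with over 40 N, if the wrist force passes 120 N, or if a joint passes its speed limit or range.

ROBOT

A 6-joint arm with a two-finger parallel gripper is mounted at the origin on the work surface. World frame = base frame: x ahead of the robot, y to its left, z up, the work surface at z = 0. Lengths are in m, angles in rad, forces in N, time in s.
With the tool pointing down it reaches from about 0.375 to 0.825 m from the base axis. Payload 5.5 kg.
Tool frame: the origin (TCP) lies at the very end of the fingers, on their centre line; the grasp point (between the pads) lies grasp_offset behind it (grasp_offset is the distance from the TCP to the grasp point, in m); z points along the fingers, y is the line along which they close (so a half turn about z gives the same grasp; the last joint's range is limited). The gripper opens to 85 mm and grips with 20 to 120 N. Pads are 22 mm wide; open, the fingers measure 114 mm over their backs; the gripper's body (76 mm by 85 mm) begins 54 mm behind the grasp point. The pads swing forward as they close: fully open they stand 13 mm farther back than shut.
Start: joints at [0, 0.314, -0.047, 1.21, 0, 1.571], TCP at [0.6, -0, 0.231] pointing down, gripper open.
Joint ranges: [-2.67, 2.67], [-0.69, 1.73], [-1.03, 1.25], [-2.08, 2.16], [-1.42, 1.45], [-3.14, 3.14]. Speed limits (rad/s): [2.39, 2.39, 3.01, 3.14, 3.14, 3.14].

INTERFACE

Orientations are given as a rotation vector (axis times angle).
In Python, from station import get_state, get_image, close_job, look_for, cut_out, grasp_offset gives the robot as it stands.
- The arm moves only by the tool apply_moves, never from a script. Its argument "motion" is a list of rows, each a list of 7 numbers: the shift along the tool's x, y, z in cm, then the turn, a rotation vector about the tool's x, y, z in rad, then the finger opening in cm, from 0 to 8.54. A call has 1 to 20 rows; each row is the pose to reach, as a shift and turn from the pose commanded when the call began, along the tool's axes at that moment; what a row does not reach only later rows make up. A row lasts 1/8 s, in which the tool goes at most 62.5 mm and 10.7 degrees, less where a joint would pass 70% of its speed; a pose out of reach is approached as far as the arm can. A call with a gripper value outside its range is refused whole. The fingers move at their own pace and stop on an object; "newtons" is the grip in N (left out, the last holds). Time passes only in rows, so rows that repeat a pose let the fingers close. It gives the time, the measured TCP pose, the force, the opening and the grip force at its end, in the units of the state.
- get_state(): the state, without advancing time (a new reading comes with each control period).
- get_image(name): name is "scene" or "side" or "wrist"; returns a dict with "color" (480x640x3 uint8, red, green, blue), "mtx" (3x3 intrinsics, pixels), "R" (3x3) and "t" (3): a world point X has camera coordinates R X + t. Camera axes: x right, y down, z forward; pixel columns grow to the right and rows downward; lengths in m; the calibration is good to about 2 mm. The wrist camera is an equidistant fisheye: a pixel r from the principal point sees the ray r / f radians off the axis. A picture is of the moment at which its call begins. There is no depth.
- close_job(): hands the job in; it is judged then, once.
Trained networks look in a picture, given as the dict that the camera call returned (one of the last four; its "shot" number tells which), for a name from the list of things; names that differ only in an ending like _2 or _b are one class to them, and where a whole thing is asked for, a point or a joint stands for the part that bears it (a point fixed in the world has none). Each returns a list of dicts, best first, with "score" (0 to 1); they miss things now and then, are a little off and sometimes report something else, mostly with a low value. They report only what shows in the picture. A call takes as long as a camera call. They do not tell look-alikes from the thing itself.
- look_for(picture, name): "extent" ([centre column, centre row, width, height] in pixels, round what is visible of it).
- cut_out(picture, name): "mask" (480x640 bool, what is visible of it) and "extent" ([centre column, centre row, width, height] in pixels, round what is visible of it).
The state is a dict: "clock": time; "qpos": joint angles; "dq": joint speeds; "joint_torque": joint torques, N m; "eef_pos": TCP position; "tcp_rot": TCP orientation; "contact_force": force on the tool from outside, world axes, zero at the start; "moment": the same for the moment, N m; "grip_width": finger opening in m; "grasp_force": force on a finger pad.
Only numpy, scipy, OpenCV 4.12 (cv2) and the standard library are available. Lean on these libraries where they do the work, as an engineer would, in place of code of your own. Each camera call takes 0.05 s, during which the arm holds its last target. There are 200 camera calls.

## Working session

There is one attempt and no reset: what is moved stays moved. The work goes in short steps, Python scripts to look and compute and a tool call to move; the robot and the scene stay as the last step left them, time stands still between calls to the robot, and variables do not carry over. Pictures are saved under pics/ and viewed, at most 10 in all, crops included, and the job is handed in when it is done.

Besides the shell and the picture viewer there is one more tool, called after "Call:" by a JSON object that holds its "fn" and its "kwargs", one argument or row to a line. apply_moves: Moves the arm, as the interface text tells. Its arguments: {"type":"object","properties":{"motion":{"type":"array"},"newtons":{"type":"number"}},"required":["motion"]}

```bash
ls; mkdir -p pics; python3 - <<'E'
from station import *
import cv2,numpy as np
print(grasp_offset,get_state())
ims=[]
for n in ["scene","side","wrist"]:
    p=get_image(n); cv2.imwrite(f"pics/{n}0.png",p["color"][:,:,::-1])
    print(n,p["mtx"].tolist(),p["R"].tolist(),p["t"].tolist())
    for k in ["clamp_grip","clamp_lever","clamp_nut","other_barend","other_tip"]:
        print(n,k,[(round(d["score"],2),np.round(d["extent"]).tolist()) for d in look_for(p,k)])
E
```

```text
pics
0.0187 {'clock': 0.0, 'qpos': array([ 9.35352691e-06,  3.14208002e-01, -4.80720851e-02,  1.21023137e+00,
       -1.00006014e-05,  1.57076076e+00]), 'dq': array([ 6.87476794e-05,  8.57291679e-04, -6.88131917e-04, -2.35658569e-04,
       -6.63132396e-04,  2.35521066e-04]), 'joint_torque': array([ 1.69644722e-03, -5.39594257e+01,  3.39749372e+01,  1.94567809e-02,
        9.49871333e-05,  6.01428906e-05]), 'eef_pos': array([5.99410690e-01, 2.29740503e-06, 2.30448458e-01]), 'tcp_rot': array([-2.22053860e+00, -2.22063836e+00,  1.91537593e-03]), 'contact_force': array([-0.02047665, -0.54297264, -0.60226777]), 'moment': array([-0.04766782, -0.00563585,  0.05012767]), 'grasp_force': 0.0, 'grip_width': 0.0853089084061282}
scene [[444.69082712034674, 0.0, 313.64090461620054], [0.0, 444.69082712034674, 249.27654646307496], [0.0, 0.0, 1.0]] [[0.6497707304196495, 0.7600693175655399, 0.009624468056470154], [0.5821248113224478, -0.4894270535120035, -0.6493010575483174], [-0.4888033366628343, 0.42749946407687267, -0.7604705821274527]] [-0.27029247924887934, -0.21074244283637192, 1.38257912168266
[... 1436 characters left out ...]
371.64829954431775, 237.0355048975564], [0.0, 0.0, 1.0]] [[0.9999991213128843, 0.0012640414036200478, 0.0003994656287883477], [0.0010691317422117958, -0.9471656579634834, 0.32074300199991695], [0.0007837925595743949, -0.32074229308579, -0.9471661771280118]] [-0.5997435023675549, -0.04206447402582705, 0.38128761045505594]
wrist clamp_grip [(0.6, [130.0, 461.0, 20.0, 37.0])]
wrist clamp_lever [(0.91, [118.0, 160.0, 152.0, 70.0]), (0.85, [36.0, 422.0, 31.0, 18.0])]
wrist clamp_nut [(0.67, [286.0, 108.0, 28.0, 65.0]), (0.62, [132.0, 461.0, 16.0, 33.0])]
wrist other_barend [(0.72, [353.0, 399.0, 22.0, 33.0]), (0.18, [255.0, 418.0, 45.0, 22.0])]
wrist other_tip [(0.55, [258.0, 419.0, 45.0, 24.0])]
```

View pics/scene0.png

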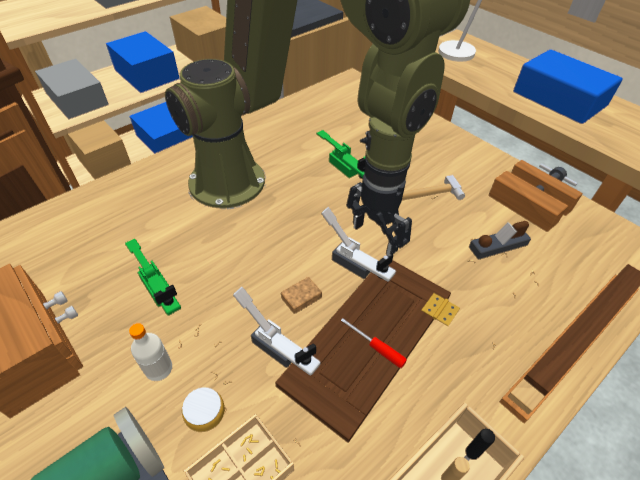

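View pics/wrist0.png

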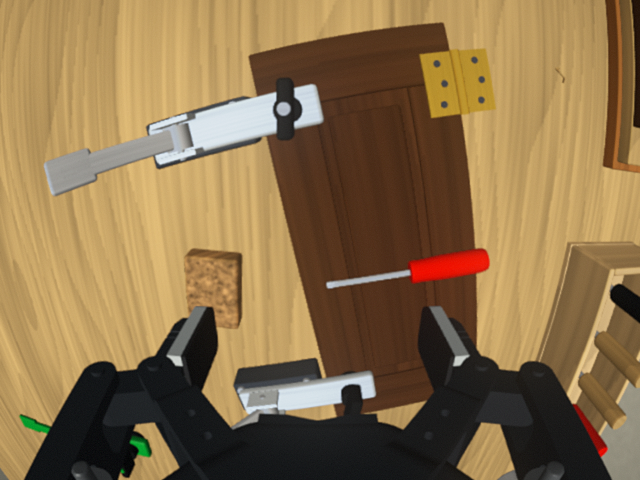

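View pics/side0.png

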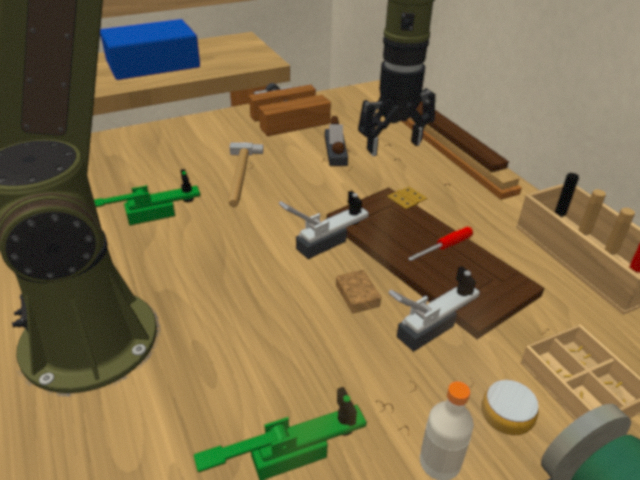

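Target clamp is the far one (wrist view: nut at (286,108), pivot near (180,138), lever tip near (60,172)), straight across from the brass hinge at (458,83). The other clamp is at the bottom (350,390). Green ones are decoys.

```bash
cat > h.py <<'E'
from station import *
import numpy as np, cv2
from scipy.spatial.transform import Rotation as Ro
def ray(p,uv,fish):
    K=p["mtx"];x=(uv[0]-K[0,2])/K[0,0];y=(uv[1]-K[1,2])/K[1,1]
    if fish:
        r=np.hypot(x,y);d=np.array([x/r*np.sin(r),y/r*np.sin(r),np.cos(r)])
    else: d=np.array([x,y,1.])
    R=np.array(p["R"]);d=R.T@d;return -R.T@np.array(p["t"]),d/np.linalg.norm(d)
def tri(rays):
    A=sum(np.eye(3)-np.outer(d,d) for c,d in rays);b=sum((np.eye(3)-np.outer(d,d))@c for c,d in rays)
    X=np.linalg.solve(A,b);return X,[np.linalg.norm(np.cross(X-c,d)) for c,d in rays]
def atz(r,z): c,d=r;return c+d*(z-c[2])/d[2]
def toolshift(X,s=None):
    s=s or get_state();return Ro.from_rotvec(s["tcp_rot"]).inv().apply(np.array(X)-s["eef_pos"])*100
E
python3 - <<'E'
from h import *
P={n:get_image(n) for n in ["scene","side","wrist"]}
def m(names,uvs): 
    X,e=tri([ray(P[n],u,n=="wrist") for n,u in zip(names,uvs)]);print(np.round(X,4),np.round(e,4));return X
n=["wrist","scene","side"]
N=m(n,[(286,108),(384,262),(355,201)])
T=m(n,[(66,173),(328,215),(286,207)])
w=lambda u,z:np.round(atz(ray(P["wrist"],u,True),z),4)
print("bar ends",w((284,80),.094),w((286,138),.094),"nut",w((286,108),.094))
print("arm end mid",w((320,104),.05),"arm rear",w((192,134),.05))
print("other nut",w((352,385),.09))
print(toolshift([N[0],N[1],.25]),get_state()["tcp_rot"])
E
```

```text
[0.576  0.0881 0.0797] [0.0017 0.0016 0.0014]
[0.406  0.0539 0.1334] [0.0006 0.0021 0.0024]
bar ends [0.5748 0.1105 0.094 ] [0.576  0.0665 0.094 ] nut [0.5762 0.0892 0.094 ]
arm end mid [0.6018 0.0934 0.05  ] arm rear [0.4872 0.0706 0.05  ]
other nut [ 0.6345 -0.1695  0.09  ]
[ 8.80797894 -2.39713102 -1.86742537] [2.22142666e+00 2.22141808e+00 6.46596508e-05]
```

Call:
{"fn": "apply_moves", "kwargs": {
  "motion": [
    [4.4, -1.2, 3, 0, 0, 0, 5],
    [8.8, -2.4, 6, 0, 0, -0.03, 5],
    [8.8, -2.4, 8, 0, 0, -0.03, 5],
    [8.8, -2.4, 8, 0, 0, -0.03, 5],
    [8.8, -2.4, 8, 0, 0, -0.03, 5]
  ]
}}

```text
clock: 1.68
eef_pos: [0.5767, 0.0877, 0.1522]
tcp_rot: [2.188, 2.253, 0.001]
contact_force: [0.5, 0.2, 0.9]
grip_width: 0.0496
grasp_force: 0.0
```

```bash
python3 - <<'E'
from h import *
p=get_image("wrist");cv2.imwrite("pics/w1.png",p["color"][:,:,::-1])
print(np.round(get_state()["eef_pos"],4))
for k in ["clamp_grip","clamp_lever"]:
    for d in cut_out(p,k)[:2]:
        ys,xs=np.nonzero(d["mask"]);print(k,d["score"],np.round(d["extent"]),cv2.minAreaRect(np.c_[xs,ys].astype(np.float32)))
np.savez("w1.npz",mtx=p["mtx"],R=p["R"],t=p["t"])
E
```

```text
[0.577  0.0876 0.1525]
clamp_grip 0.64 [313. 251.  35.  85.] ((314.0, 250.5), (87.0, 36.0), 90.0)
clamp_lever 0.63 [110. 299. 176. 104.] ((110.7227783203125, 293.72772216796875), (44.712955474853516, 185.113525390625), 65.85445404052734)
```

View pics/w1.png

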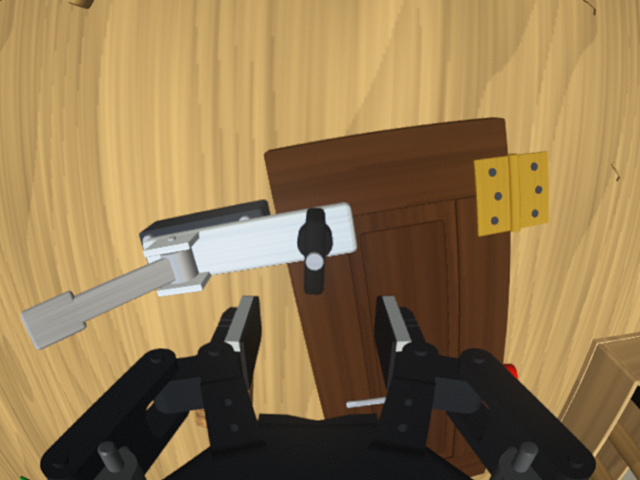

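The wrist view shows the bar from (316,208) to (314,294), centred between the fingers laterally; arm end near (355,228), rear near (195,254).

```bash
python3 - <<'E'
from h import *
p=dict(np.load("w1.npz"))
w=lambda u,z:atz(ray(p,u,True),z)
a,b=w((316,208),.094),w((314,294),.094)
print("bar",a,b,(a+b)/2,np.arctan2(*(a-b)[[1,0]]))
e=[w(u,.05) for u in [(352,203),(357,252),(200,227),(205,272)]]
for i,j in[(2,0),(3,1)]: print(e[i],e[j],np.arctan2(*(e[j]-e[i])[[1,0]]))
print("axis mid end",(e[0]+e[1])/2, "rear",(e[2]+e[3])/2)
print("lever tip @z.133",w((33,328),.133)); print("dot",w((315,262),.094),w((315,262),.1))
for z in(.058,.066): print("pivot",z,w((183,266),z))
s=get_state();Rw=Ro.from_rotvec(s["tcp_rot"]).as_matrix();print(np.arctan2(Rw[1,1],Rw[0,1]))
E
```

```text
bar [0.57462061 0.11974332 0.094     ] [0.57498121 0.0659142  0.094     ] [0.57480091 0.09282876 0.094     ] 1.577495174570589
[0.49225332 0.09277292 0.05      ] [0.59924611 0.11290632 0.05      ] 0.18600015233809922
[0.49338563 0.05764352 0.05      ] [0.60493301 0.07735576 0.05      ] 0.17491051016134376
axis mid end [0.60208956 0.09513104 0.05      ] rear [0.49281947 0.07520822 0.05      ]
lever tip @z.133 [0.38779914 0.04605448 0.133     ]
dot [0.57499479 0.08710459 0.094     ] [0.57495249 0.08959635 0.1       ]
pivot 0.058 [0.47925891 0.06524039 0.058     ]
pivot 0.066 [0.48243213 0.06879535 0.066     ]
0.029052818523869327
```

Call:
{"fn": "apply_moves", "kwargs": {
  "motion": [
    [0.2, -0.1, 4, 0, 0, 0.01, 5],
    [0.2, -0.1, 7, 0, 0, 0.01, 5],
    [0.2, -0.1, 9, 0, 0, 0.01, 5],
    [0.2, -0.1, 9, 0, 0, 0.01, 5],
    [0.2, -0.1, 9, 0, 0, 0.01, 3],
    [0.2, -0.1, 9, 0, 0, 0.01, 0.6],
    [0.2, -0.1, 9, 0, 0, 0.01, 0.6],
    [0.2, -0.1, 9, 0, 0, 0.01, 0.6],
    [0.2, -0.1, 9, 0, 0, 0.01, 0.6],
    [0.2, -0.1, 9, 0, 0, 0.01, 0.6]
  ],
  "newtons": 30
}}

```text
clock: 3.08
eef_pos: [0.575, 0.0899, 0.0642]
tcp_rot: [2.199, 2.243, 0.002]
contact_force: [-6.9, -0.9, 16.7]
grip_width: 0.0114
grasp_force: 49.8
```

```bash
python3 - <<'E'
from h import *
s=get_state();Rw=Ro.from_rotvec(s["tcp_rot"]).as_matrix();print(s,np.arctan2(Rw[1,1],Rw[0,1]))
p=get_image("wrist");cv2.imwrite("pics/w2.png",p["color"][:,:,::-1])
E
```

```text
{'clock': 3.075, 'qpos': array([ 1.55160280e-01,  3.97233547e-01, -3.30277149e-01,  8.42101574e-01,
        3.68026375e-05,  1.70616992e+00]), 'dq': array([ 1.63566339e-03,  8.41182052e-05,  3.01989676e-04,  7.85372443e-04,
        4.76080764e-04, -1.19327217e-03]), 'joint_torque': array([ 3.26475652e-02, -4.70825458e+01,  2.89812058e+01, -3.60347249e+00,
       -1.73410313e-02, -5.75927412e-02]), 'eef_pos': array([0.57497788, 0.08994895, 0.0641818 ]), 'tcp_rot': array([2.19888089e+00, 2.24282570e+00, 1.52588194e-03]), 'contact_force': array([-6.9025515 , -0.94870422, 16.68974839]), 'moment': array([-0.26614627,  1.71470222, -0.05223395]), 'grasp_force': 49.76739346253453, 'grip_width': 0.011382769248710858} 0.019786590006674078
```

View pics/w2.png

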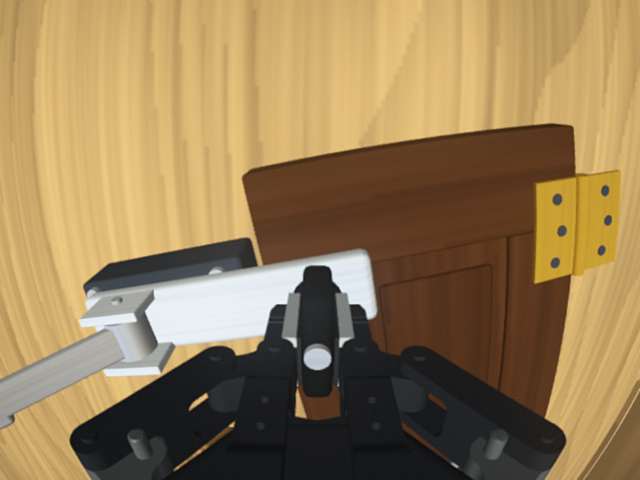

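Call:
{"fn": "apply_moves", "kwargs": {
  "motion": [
    [0, 0, 0, 0, 0, 0, 5],
    [0, 0, 0, 0, 0, 0, 5],
    [0, 0, 0, 0, 0, 0, 5],
    [0, 0, -3, 0, 0, 0, 5],
    [0, 0, -7, 0, 0, -0.15, 5],
    [0, 0, -8, 0, 0, -0.33, 5],
    [0, 0, -8, 0, 0, -0.51, 5],
    [0, 0, -8, 0, 0, -0.69, 5],
    [0, 0, -8, 0, 0, -0.87, 5],
    [0, 0, -8, 0, 0, -1.05, 5],
    [0, 0, -8, 0, 0, -1.23, 5],
    [0, 0, -8, 0, 0, -1.41, 5],
    [0, 0, -8, 0, 0, -1.59, 5],
    [0, 0, -8, 0, 0, -1.77, 5],
    [0, 0, -8, 0, 0, -1.95, 5],
    [0, 0, -8, 0, 0, -2.13, 5],
    [0, 0, -8, 0, 0, -2.31, 5],
    [0, 0, -8, 0, 0, -2.49, 5],
    [0, 0, -8, 0, 0, -2.67, 5],
    [0, 0, -8, 0, 0, -2.85, 5]
  ]
}}

```text
clock: 5.62
eef_pos: [0.5747, 0.0899, 0.141]
tcp_rot: [1.907, -2.496, -0.001]
contact_force: [-0.2, 0.3, 0.0]
grip_width: 0.05
grasp_force: 0.0
```

Call:
{"fn": "apply_moves", "kwargs": {
  "motion": [
    [0, 0, 0, 0, 0, -0.15, 5],
    [0, 0, 0, 0, 0, -0.29, 5],
    [0, 0, 0, 0, 0, -0.29, 5]
  ]
}}

```text
clock: 6.0
eef_pos: [0.5748, 0.0899, 0.1411]
tcp_rot: [2.24, -2.202, -0.001]
contact_force: [-0.0, -0.4, 0.1]
grip_width: 0.0504
grasp_force: 0.0
```

```bash
python3 - <<'E'
from h import *
p=get_image("wrist");cv2.imwrite("pics/w3.png",p["color"][:,:,::-1])
np.savez("w3.npz",mtx=p["mtx"],R=p["R"],t=p["t"])
s=get_state();Rw=Ro.from_rotvec(s["tcp_rot"]).as_matrix();print(s["clock"],s["eef_pos"],s["qpos"],s["tcp_rot"],np.arctan2(Rw[1,1],Rw[0,1]))
E
```

```text
6.05 [0.57480918 0.08996096 0.14110847] [ 1.55225930e-01  3.30265161e-01 -2.34828844e-01  1.00613053e+00
  3.60338273e-05 -1.43135929e+00] [ 2.23867925e+00 -2.20360914e+00 -4.46064508e-04] -3.1258037762164337
```

View pics/w3.png

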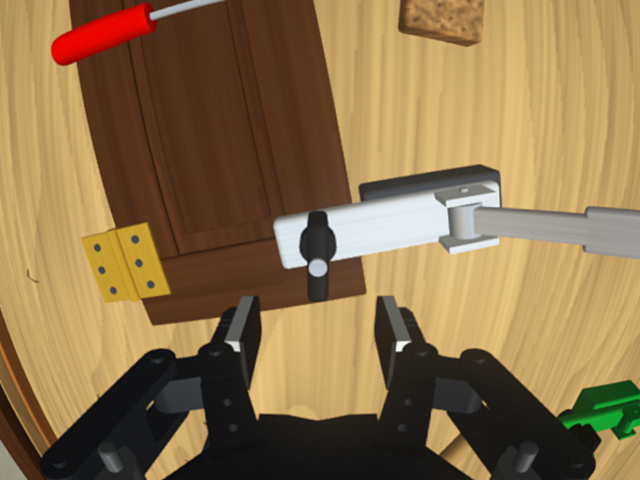

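View from the other side: bar from (318,212) to (317,300), arm front (277,243), pivot about (463,220).

```bash
python3 - <<'E'
from h import *
p=dict(np.load("w3.npz"))
w=lambda u,z:atz(ray(p,u,True),z)
a,b=w((318,211),.094),w((317,300),.094)
print("bar",(a+b)/2,np.arctan2(*(b-a)[[1,0]]))
e=[w(u,.05) for u in [(275,219),(284,268),(436,194),(441,241)]]
for i,j in[(2,0),(3,1)]: print(e[i],e[j],np.arctan2(*(e[j]-e[i])[[1,0]]))
print((e[0]+e[1])/2,(e[2]+e[3])/2)
for z in(.058,.066): print("pivot",z,w((463,219),z))
E
```

```text
bar [0.57431337 0.08452574 0.094     ] 1.5785437842747667
[0.49586028 0.05572006 0.05      ] [0.60247036 0.07537218 0.05      ] 0.1822900537047511
[0.48838692 0.08876492 0.05      ] [0.59691823 0.11036156 0.05      ] 0.19642419176875248
[0.5996943  0.09286687 0.05      ] [0.4921236  0.07224249 0.05      ]
pivot 0.058 [0.47736327 0.07022976 0.058     ]
pivot 0.066 [0.48083603 0.06803324 0.066     ]
```

Call:
{"fn": "apply_moves", "kwargs": {
  "motion": [
    [0, 0, 4, 0, 0, 0, 5],
    [0, 0, 7, 0, 0, 0, 5],
    [0, 0, 7.8, 0, 0, 0, 5],
    [0, 0, 7.8, 0, 0, 0, 5],
    [0, 0, 7.8, 0, 0, 0, 3],
    [0, 0, 7.8, 0, 0, 0, 0.8],
    [0, 0, 7.8, 0, 0, 0, 0.8],
    [0, 0, 7.8, 0, 0, 0, 0.8],
    [0, 0, 7.8, 0, 0, 0, 0.8]
  ],
  "newtons": 25
}}

```text
clock: 7.18
eef_pos: [0.5749, 0.0901, 0.0646]
tcp_rot: [-2.241, 2.201, -0.0]
contact_force: [-4.1, -0.6, 6.6]
grip_width: 0.0109
grasp_force: 27.5
```

Call:
{"fn": "apply_moves", "kwargs": {
  "motion": [
    [0, 0, 0, 0, 0, 0.12, 0.8],
    [0, 0, 0, 0, 0, 0.26, 0.8],
    [0, 0, 0, 0, 0, 0.4, 0.8],
    [0, 0, 0, 0, 0, 0.54, 0.8],
    [0, 0, 0, 0, 0, 0.68, 0.8],
    [0, 0, 0, 0, 0, 0.82, 0.8],
    [0, 0, 0, 0, 0, 0.96, 0.8],
    [0, 0, 0, 0, 0, 1.1, 0.8],
    [0, 0, 0, 0, 0, 1.24, 0.8],
    [0, 0, 0, 0, 0, 1.35, 0.8],
    [0, 0, 0, 0, 0, 1.4, 0.8],
    [0, 0, 0, 0, 0, 1.4, 0.8],
    [0, 0, 0, 0, 0, 1.4, 0.8]
  ]
}}

```text
clock: 8.8
eef_pos: [0.5765, 0.0887, 0.0646]
tcp_rot: [-0.296, 3.125, -0.004]
contact_force: [2.3, -5.0, 3.9]
grip_width: 0.0115
grasp_force: 27.0
```

Call:
{"fn": "apply_moves", "kwargs": {
  "motion": [
    [0, 0, 0, 0, 0, 0, 4],
    [0, 0, 0, 0, 0, 0, 4],
    [0, 0, 0, 0, 0, 0, 4],
    [0, 0, -3, 0, 0, 0, 4],
    [0, 0, -7, 0, 0, 0, 4],
    [0, 0, -9, 0, 0, 0, 4],
    [0, 0, -9, 0, 0, 0, 4]
  ]
}}

```text
clock: 9.68
eef_pos: [0.5762, 0.0903, 0.155]
tcp_rot: [-0.297, 3.124, 0.001]
contact_force: [-0.1, -0.2, -0.2]
grip_width: 0.0401
grasp_force: 0.0
```

```bash
python3 - <<'E'
from h import *
p=get_image("wrist");cv2.imwrite("pics/w4.png",p["color"][:,:,::-1])
np.savez("w4.npz",mtx=p["mtx"],R=p["R"],t=p["t"])
s=get_state();Rw=Ro.from_rotvec(s["tcp_rot"]).as_matrix();print(s["clock"],s["eef_pos"],s["qpos"],s["tcp_rot"],np.arctan2(Rw[1,1],Rw[0,1]));print(Rw.round(3))
E
```

```text
9.725 [0.57520891 0.09015762 0.15343677] [ 1.55398294e-01  3.21051195e-01 -2.18045349e-01  1.03072370e+00
  1.33142413e-04 -3.40306407e-02] [-2.97018311e-01  3.12654993e+00  3.01647029e-04] 1.7602253749619556
[[-0.982 -0.188  0.001]
 [-0.188  0.982  0.   ]
 [-0.001  0.    -1.   ]]
```

View pics/w4.png

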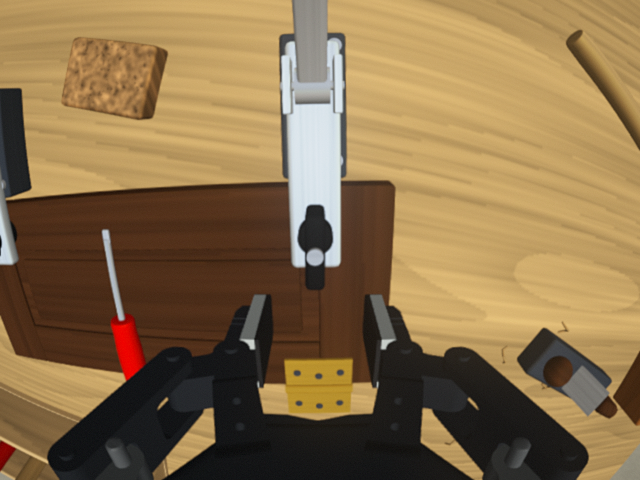

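Bar is in line with the arm (316,207)–(315,288). Now over the lever with closed fingers.

Call:
{"fn": "apply_moves", "kwargs": {
  "motion": [
    [0, 0, -2, 0, 0, 0, 0],
    [5, 0, -2, 0, 0, 0, 0],
    [10, 0, -2, 0, 0, 0, 0],
    [14.5, 0, -2, 0, 0, 0, 0],
    [14.5, 0, -2, 0, 0, 0, 0],
    [14.5, 0, -2, 0, 0, 0, 0]
  ]
}}

```text
clock: 10.48
eef_pos: [0.4327, 0.0628, 0.1727]
tcp_rot: [0.297, -3.127, -0.0]
contact_force: [0.4, -0.7, -0.2]
grip_width: -0.0002
grasp_force: 0.0
```

```bash
python3 - <<'E'
from h import *
s=get_state();print(s["eef_pos"],s["qpos"],s["grip_width"])
a=[get_image(n)["color"][:,:,::-1] for n in("scene","side")]
cv2.imwrite("pics/c5.png",np.hstack([cv2.resize(a[0][180:320,260:440],None,fx=2.2,fy=2.2),cv2.resize(a[1][120:260,230:410],None,fx=2.2,fy=2.2)]))
E
```

```text
[0.43271733 0.06278767 0.1727119 ] [ 1.44021379e-01  4.37474709e-02 -5.11874106e-01  1.01528836e+00
  9.75849811e-05 -4.52411120e-02] -0.0002301652448371979
```

View pics/c5.png

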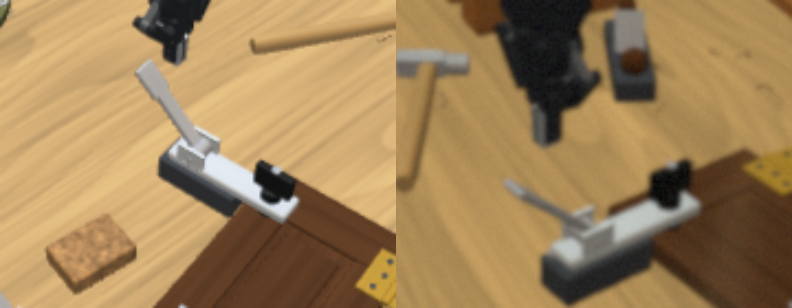

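Both views show the closed fingers above the lever's mid part. Pressing down.

Call:
{"fn": "apply_moves", "kwargs": {
  "motion": [
    [0, 0, 2.5, 0, 0, 0, 0],
    [0, 0, 4, 0, 0, 0, 0],
    [0, 0, 5, 0, 0, 0, 0],
    [0, 0, 6, 0, 0, 0, 0],
    [0, 0, 7, 0, 0, 0, 0],
    [0, 0, 8, 0, 0, 0, 0],
    [0, 0, 9, 0, 0, 0, 0],
    [0, 0, 9.8, 0, 0, 0, 0],
    [0, 0, 10.2, 0, 0, 0, 0],
    [0, 0, 10.2, 0, 0, 0, 0]
  ]
}}

```text
clock: 11.82
eef_pos: [0.4323, 0.0627, 0.0709]
tcp_rot: [0.297, -3.127, -0.0]
contact_force: [1.4, 0.5, 0.2]
grip_width: -0.0002
grasp_force: 0.0
```

Call:
{"fn": "apply_moves", "kwargs": {
  "motion": [
    [0, 0, 0.3, 0, 0, 0, 0],
    [0, 0, 0.6, 0, 0, 0, 0],
    [0, 0, 0.6, 0, 0, 0, 0]
  ]
}}

```text
clock: 12.2
eef_pos: [0.4325, 0.0627, 0.0659]
tcp_rot: [-0.297, 3.127, -0.0]
contact_force: [-4.9, -0.9, 11.4]
grip_width: 0.0
grasp_force: 5.5
```

Call:
{"fn": "apply_moves", "kwargs": {
  "motion": [
    [0, 0, 0.15, 0, 0, 0, 0],
    [0, 0, 0.15, 0, 0, 0, 0]
  ]
}}

```text
clock: 12.45
eef_pos: [0.4325, 0.0627, 0.0657]
tcp_rot: [-0.297, 3.127, -0.0]
contact_force: [-10.5, -2.2, 26.5]
grip_width: 0.0001
grasp_force: 13.6
```

Call:
{"fn": "apply_moves", "kwargs": {
  "motion": [
    [0, 0, -0.3, 0, 0, 0, 0],
    [0, 0, -3, 0, 0, 0, 0],
    [0, 0, -7, 0, 0, 0, 0],
    [0, 0, -12, 0, 0, 0, 0],
    [0, 0, -14, 0, 0, 0, 0],
    [0, 0, -14, 0, 0, 0, 0]
  ]
}}

```text
clock: 13.2
eef_pos: [0.4341, 0.063, 0.2052]
tcp_rot: [-0.296, 3.124, 0.0]
contact_force: [0.5, -0.6, -0.7]
grip_width: -0.0
grasp_force: 0.0
```

```bash
python3 - <<'E'
from h import *
a=[get_image(n)["color"][:,:,::-1] for n in("scene","side","wrist")]
cv2.imwrite("pics/c6.png",np.hstack([cv2.resize(a[0][200:380,230:430],None,fx=2,fy=2),cv2.resize(a[1][170:350,270:470],None,fx=2,fy=2)]))
cv2.imwrite("pics/w6.png",a[2])
E
```

```text
(no output)
```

View pics/c6.png

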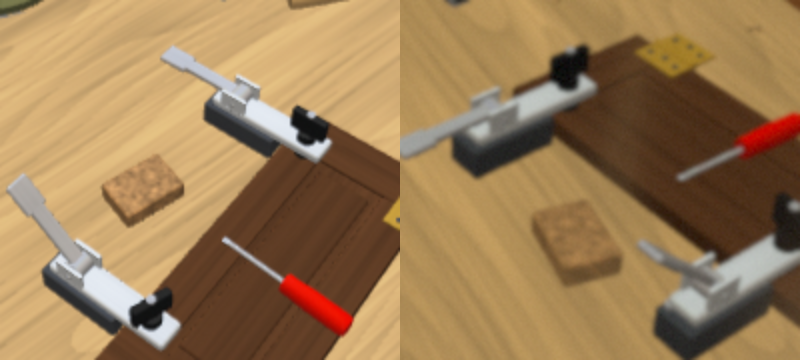

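View pics/w6.png

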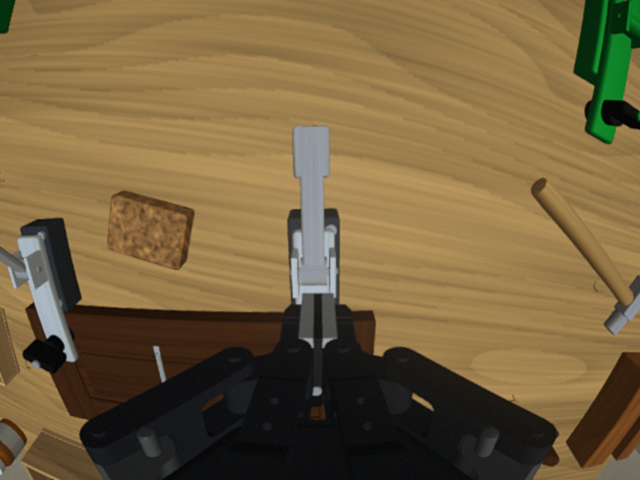

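Lever lies flat (scene crop tip (180,55), level with the arm), the bar is in line with the arm, and the other clamp is untouched with its lever up. Handing in.

```bash
python3 -c "
from station import *
print(close_job())"
```

```text
the job is handed in; nothing more can be done
None
```

The clamp across from the brass hinge is set: I turned its nut clockwise until the bar lay in line with the arm, then pressed its lever down flat to the stop. I left the other clamp untouched and handed the job in with the gripper clear, at about 13 s; the hand-in returned no verdict.

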